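# Make up the re-keying tray

### The arm

A 7-joint arm with a two-finger parallel gripper is mounted at the origin on a cart in front of the work surface, level with it; the furniture and walls round the work are solid. World frame = base frame: x ahead of the robot, y to its left, z up, the work surface at z = 0. Lengths are in m, angles in rad, forces in N, time in s.
With the tool pointing down it reaches from about 0.35 to 0.9 m from the base axis. Payload 19.9 kg.
Tool frame: the origin (TCP) lies between the finger pads; the fingertips stand 19 mm ahead of it and the grasp point (between the pads) is the TCP; z points along the fingers, y is the line along which they close (so a half turn about z gives the same grasp; the last joint's range is limited). The gripper opens to 94 mm and grips with 3 to 60 N. Pads are 16 mm wide; open, the fingers measure 119 mm over their backs; the gripper's body (75 mm by 177 mm) begins 78 mm behind the grasp point.
Start: joints at [1.133, 0.417, -0.01, 1.614, 0.005, 1.111, -0.053], TCP at [0.241, -0.577, 0.224] pointing down, gripper open.
Joint ranges: [-2.81, 2.81], [-0.39, 2.02], [-1.27, 1.25], [0.06, 2.57], [-1.19, 4.33], [0.19, 2], [-2.82, 2.82]. Speed limits (rad/s): [1.89, 1.89, 2.39, 2.39, 3.01, 3.01, 3.01].

### API

Orientations are given as a 3x3 rotation matrix whose columns are the frame's x, y, z axes.
In Python, from rig import robot gives the robot as it stands. Calls block until the motion is done:
- robot.move_ptp(position, orientation): joint-space move of the TCP to a pose.
- robot.move_linear(position, velocity=0.15, frame=None, threshold=None): straight line of the TCP; frame=None keeps the orientation; velocity is the mean speed in m/s. With threshold (N) it stops when the force on the tool has changed by that much, and returns True; else False.
- robot.goto_joints(angles): joint-space move.
- robot.gripper_to(opening): finger opening in m; the grip force is fixed at half the most; returns when the fingers have stopped.
- robot.pause(seconds).
- robot.ik(position, orientation): joint angles nearest the present ones, or None.
- robot.get_state(): the state.
- robot.grab_frame(name): name is "scene" or "top" or "wrist"; returns the picture (384x512x3 uint8, red, green, blue); there is no depth.
- robot.camera_info(name): a dict with "fx", "fy", "cx", "cy" (pixels), "rvec" (rotation vector, rad) and "tvec" (3), from world to camera coordinates, as OpenCV has them. Camera axes: x right, y down, z forward; pixel columns grow to the right and rows downward; lengths in m; the calibration is good to about 2 mm. A picture is of the moment at which its call begins: read the wrist's pose just before it. camera_info takes no time and is no camera call; for the wrist camera it gives the pose at the moment of the call.
A pose or a line that the arm cannot do raises robot.PlanningError and nothing moves.
- robot.sign_off(): hands the job in; it is judged then, once.
The state is a dict: "time": time; "qpos": joint angles; "joint_vel": joint speeds; "effort": joint torques, N m; "ee_pos": TCP position; "tool_rot": TCP orientation; "force": force on the tool from outside, world axes, zero at the start; "moment": the same for the moment, N m; "opening": finger opening in m; "grasp_force": force on a finger pad.
Only numpy, scipy, OpenCV 4.12 (cv2) and the standard library are available. Lean on these libraries where they do the work, as an engineer would, in place of code of your own. Each camera call takes 0.05 s, during which the arm holds its last target. There are 200 camera calls.

### The job

Gather the parts for the re-keying job into the plywood tray: the large padlock standing upright in the long pocket, the small padlock upright in the short pocket, the keyed lock cylinder upright in the round pocket, and the plug follower bar lying in the notches of its rack. Seat each fully down and let go of it. Leave the look-alikes, the cylinder with the thumb-turn and the door knob, standing where they are.

Things in the scene. Friction and masses are not known exactly. Their poses are not given: they have to be found in the camera images.
- large_padlock: the larger of the two padlocks, steel grey, standing on its base with the shackle up (this and all other things stand on a flat grey work board raised on posts over the stacked cartons; the board's top is at z = 0.130 m, and nothing is handled lower; a pegboard wall stands behind it at x = 0.65 m): body 21 (x) x 48 (y) x 40 (z) mm, shackle 7 mm thick up to 70 mm; origin: centre of its underside, z up, y along its width; 0.11 to 0.23 kg
- small_padlock: the smaller padlock, brass, standing on its base with the shackle up: body 19 (x) x 36 (y) x 31 (z) mm, shackle 7 mm thick up to 60 mm; origin: centre of its underside, z up, y along its width; 0.11 to 0.23 kg
- keyed_cylinder: brass lock cylinder with a flat top and a key slot in it, standing upright: 35 mm diameter, 33 mm high; origin: centre of its underside, z up
- follower: plug follower, a plain straight hexagonal brass-coloured bar lying flat: 13 (x) x 85 (y) x 11 (z) mm; origin: centre of its underside, y along the bar; 0.035 to 0.07 kg
- thumbturn_cylinder: look-alike, stays where it is: brass lock cylinder of the same 35 mm diameter, but with an upright finger tab (6 x 30 mm, up to 51 mm high) on its top instead of the key slot; origin: centre of its underside
- door_knob: look-alike, stays where it is: brass door knob standing on its round rose, waisted, 65 mm diameter, 63 mm high; origin: centre of its underside
- long_pocket: insert for the large padlock (inserts: grey plastic, footprint 74 (x) x 96 (y) mm, fixed; the four lie 2 x 2 in random order on the 4 mm floor of a fixed plywood tray 160 x 204 mm with a rim 16 mm high, all with the tray's yaw; origin: centre of the insert's underside, 4 mm above the board): block 14 mm high with one rectangular pocket 37 (x) x 66 (y) mm at its centre, 8 mm deep, pocket floor 6 mm above the origin
- short_pocket: insert for the small padlock (footprint, height, origin and placing like long_pocket): one rectangular pocket 34 (x) x 50 (y) mm at its centre, 8 mm deep, floor 6 mm above the origin
- round_pocket: insert for the keyed cylinder (footprint, height, origin and placing like long_pocket): one round pocket of 51 mm diameter at its centre, 8 mm deep, floor 6 mm above the origin
- bar_rack: insert for the plug follower (footprint, origin and placing like long_pocket): 6 mm plate with two cross ridges, 10 mm thick, at y = -27 and +27 mm; in each a notch 29 mm wide (x) centred at x = 0, notch bottom 14 mm above the origin, its horns up to 23 mm; the bar lies along y across both notches, with 44 mm free between the ridges

How it is judged:
By the outcome, as a careful person would: the job done as asked, in the order asked, and still so for the second after the job is handed in, with the robot touching nothing.
It also fails if it takes over 112 s, if anything falls off the work surface, if the arm or the gripper's body presses on something with over 40 N, if the wrist force passes 120 N, or if a joint passes its speed limit or range.

## Working session

There is one attempt and no reset: what is moved stays moved. The work goes in short steps, each a Python script; the robot and the scene stay as the last script left them, time stands still between calls to the robot, and variables do not carry over. Pictures are saved under pics/ and viewed, at most 14 in all, crops included, and the job is handed in when it is done.

```bash
mkdir -p pics; ls; python3 - <<'E'
from rig import robot
import cv2
for n in ("top","scene"):
    im=robot.grab_frame(n); cv2.imwrite(f"pics/{n}0.png",cv2.resize(im[:,:,::-1],(800,600),interpolation=cv2.INTER_CUBIC))
    print(n,robot.camera_info(n))
print(robot.get_state())
E
```

```text
pics
top {'fx': 366.39200739873576, 'fy': 366.39200739873576, 'cx': 250.1353945990894, 'cy': 193.60025449953815, 'rvec': array([ 2.17300753, -2.15854792,  0.11943712]), 'tvec': array([1.68816712e-04, 4.74160764e-01, 1.14288051e+00])}
scene {'fx': 369.796646027543, 'fy': 369.796646027543, 'cx': 258.7159615800473, 'cy': 189.20368058789163, 'rvec': array([ 0.6310119 , -2.33031192,  1.48612275]), 'tvec': array([0.41139617, 0.25939925, 1.07154068])}
{'time': 0.1, 'qpos': array([ 1.13349463,  0.41790394, -0.01028771,  1.61414075,  0.00468026,
        1.11068451, -0.05300092]), 'joint_vel': array([-1.07448005e-05, -1.85055681e-03,  3.36515913e-04, -1.24179667e-03,
        1.38031528e-04, -1.97872932e-03,  5.59710430e-04]), 'effort': array([ 1.19976849e-03, -8.52586555e+01,  6.39524460e-01, -4.26696253e+01,
       -4.88660031e-02,  1.63835892e-02,  3.75172405e-06]), 'ee_pos': array([ 0.24082758, -0.57638041,  0.2238831 ]), 'tool_rot': array([[ 9.22693753e-01,  3.85533385e-01, -4.97176877e-04],
       [ 3.85533698e-01, -9.22693219e-01,  9.95440144e-04],
       [-7.49663255e-05, -1.11016484e-03, -9.99999381e-01]]), 'force': array([-0.36172054, -0.03470364, -0.28501016]), 'moment': array([-0.03541204,  0.03202835, -0.02019669]), 'grasp_force': 0.0, 'opening': 0.09426937121299603}
```

View pics/top0.png

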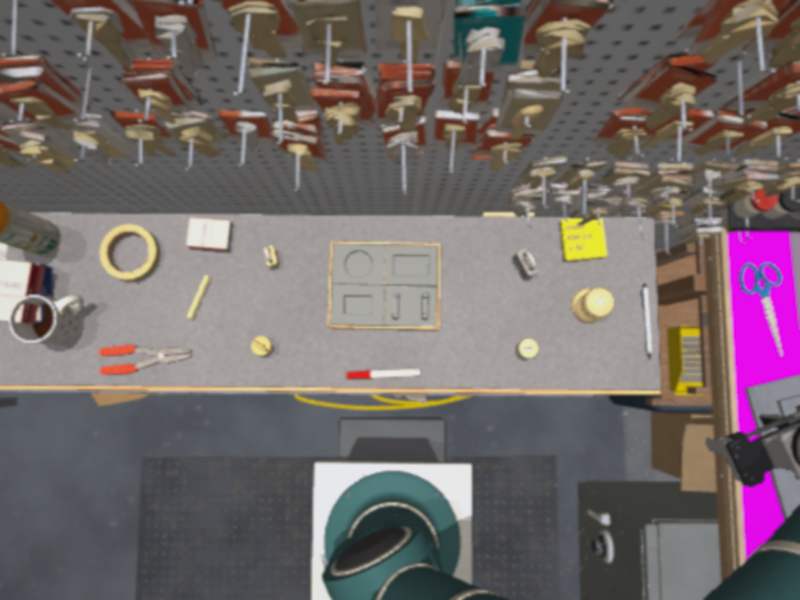

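View pics/scene0.png

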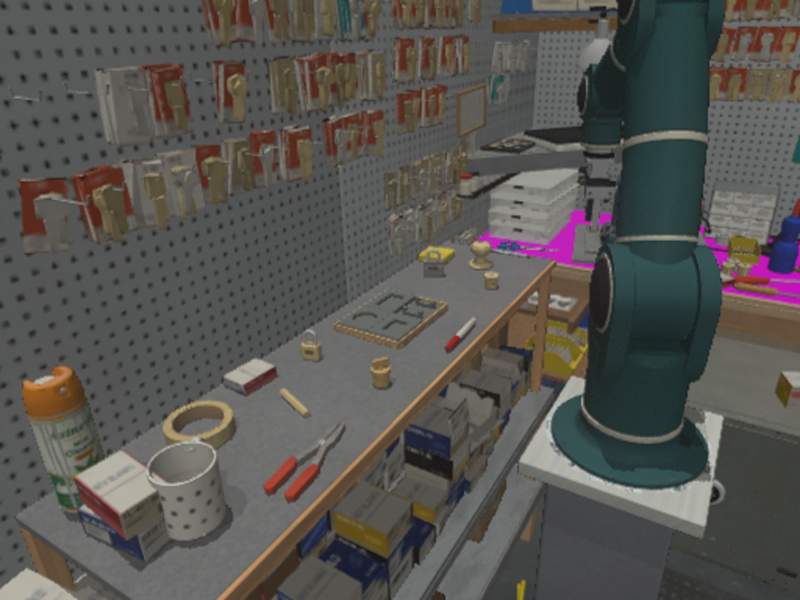

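The top view (800x600) shows the tray with corners (330,241), (440,241), (441,328) and (328,327). Its round pocket is at (358,264), long at (411,263), short at (358,306) and rack at (411,306). The parts are the large padlock (526,262), small padlock (270,256), follower (199,297) and keyed cylinder (528,348). The look-alikes are the thumb-turn (261,346) and the knob (598,303). The scene view confirms that the tab is on the left cylinder.

```bash
cat > h.py <<'E'
from rig import robot
import numpy as np, cv2
def px2w(info,uv,z):
    K=np.array([[info['fx'],0,info['cx']],[0,info['fy'],info['cy']],[0,0,1]])
    R=cv2.Rodrigues(info['rvec'])[0]; c=-R.T@info['tvec']
    uv=np.atleast_2d(np.asarray(uv,float)); z=np.broadcast_to(z,len(uv))
    d=np.c_[uv,np.ones(len(uv))]@np.linalg.inv(K).T@R
    return c+d*((z-c[2])/d[:,2])[:,None]
def rot(a):
    "tool down, tool y (closing line) at angle a from world x"
    y=np.array([np.cos(a),np.sin(a),0]); z=np.array([0,0,-1.]); return np.c_[np.cross(y,z),y,z]
def snap(n,f,size=(800,600),crop=None):
    info=robot.camera_info(n); im=robot.grab_frame(n)
    np.savez(f"pics/{f}.npz",im=im,**info)
    if crop: im=im[crop[1]:crop[3],crop[0]:crop[2]]
    cv2.imwrite(f"pics/{f}.png",cv2.resize(im[:,:,::-1],size,interpolation=cv2.INTER_CUBIC)); return im,info
E
python3 - <<'E'
from h import *
I=robot.camera_info("top")
names="tray1 tray2 tray3 tray4 large small foll key thumb knob".split()
p=np.array([(330,241),(440,241),(441,328),(328,327),(526,262),(270,256),(199,297),(528,348),(261,346),(594,304)])*.64
z=[.146]*4+[.165,.16,.136,.163,.163,.16]
w=px2w(I,p,z)
for n,x in zip(names,w): print(n,x.round(3))
print('tray c',w[:4].mean(0), px2w(I,np.array([(400,213),(400,388)])*.64,.13).round(3))
print(-cv2.Rodrigues(I['rvec'])[0].T@I['tvec'])
s=robot.get_state(); W=robot.camera_info("wrist"); R=cv2.Rodrigues(W['rvec'])[0]
print(W['fx'],'cam in tool',s['tool_rot'].T@(-R.T@W['tvec']-s['ee_pos']), (s['tool_rot'].T@R.T).round(2))
for n,x in zip(names,w):
  for a in (0,np.pi/2,-np.pi/2):
    q=robot.ik([x[0],x[1],.3],rot(a)); print(n,a,None if q is None else np.round(q,2))
E
```

```text
tray1 [0.575 0.117 0.146]
tray2 [ 0.576 -0.087  0.146]
tray3 [ 0.415 -0.088  0.146]
tray4 [0.415 0.118 0.146]
large [ 0.534 -0.241  0.165]
small [0.543 0.224 0.16 ]
foll [0.47  0.358 0.136]
key [ 0.379 -0.242  0.163]
thumb [0.379 0.235 0.163]
knob [ 0.459 -0.364  0.16 ]
tray c [0.49530601 0.01481443 0.146     ] [[ 0.633 -0.013  0.13 ]
 [ 0.306 -0.014  0.13 ]]
[0.34687163 0.00416132 1.18771507]
333.7652581227214 cam in tool [ 0.06749722  0.00118819 -0.16023885] [[-0.   -0.97 -0.23]
 [ 1.   -0.    0.  ]
 [-0.   -0.23  0.97]]
tray1 0 [ 0.33  0.38 -0.76  1.6   0.27  1.27 -0.47]
tray1 1.5707963267948966 [ 0.44  0.42 -0.92  1.6   0.35  1.3   1.03]
tray1 -1.5707963267948966 [ 0.3   0.36 -0.72  1.6   0.25  1.27 -2.03]
tray2 0 [ 0.55  0.33 -0.57  1.61  0.19  1.25 -0.06]
tray2 1.5707963267948966 [ 0.66  0.36 -0.72  1.61  0.25  1.27  1.46]
tray2 -1.5707963267948966 [ 0.37  0.3  -0.34  1.62  0.1   1.24 -1.56]
tray3 0 [ 0.7  -0.01 -0.55  1.96 -0.01  1.19  0.15]
tray3 1.5707963267948966 [ 0.81 -0.01 -0.67  1.96 -0.01  1.19  1.72]
tray3 -1.5707963267948966 [ 0.54 -0.01 -0.39  1.97 -0.01  1.19 -1.42
[... 626 characters left out ...]
foll 1.5707963267948966 [ 0.15  0.57 -1.24  1.58  0.55  1.38  0.43]
foll -1.5707963267948966 [ 0.14  0.57 -1.23  1.58  0.54  1.38 -2.71]
key 0 [ 0.89  0.04 -0.39  1.92  0.02  1.19  0.49]
key 1.5707963267948966 [ 1.06  0.05 -0.58  1.91  0.03  1.19  2.05]
key -1.5707963267948966 [ 0.65  0.03 -0.15  1.92  0.    1.19 -1.08]
thumb 0 [ 0.27  0.06 -0.92  1.91  0.06  1.19 -0.67]
thumb 1.5707963267948966 [ 0.27  0.06 -0.92  1.91  0.06  1.19  0.9 ]
thumb -1.5707963267948966 [-0.97  0.01  0.35  1.95 -0.    1.19 -2.19]
knob 0 [ 0.89  0.3  -0.34  1.61  0.11  1.24  0.53]
knob 1.5707963267948966 [ 1.09  0.34 -0.61  1.61  0.2   1.26  2.02]
knob -1.5707963267948966 [ 0.66  0.29 -0.06  1.62  0.02  1.23 -0.97]
```

```bash
python3 - <<'E'
from h import *
robot.move_linear([.241,-.577,.30],velocity=.2)
t=robot.get_state()['time']
robot.move_ptp([.50,-.24,.30],rot(np.pi/2))
s=robot.get_state(); print(t,s['time'],s['ee_pos'],s['qpos'].round(2))
snap("wrist","w1")
E
```

```text
0.625 2.3333 [ 0.49966036 -0.24071842  0.29969687] [ 0.89  0.28 -0.6   1.68  0.16  1.24  1.82]
```

View pics/w1.png

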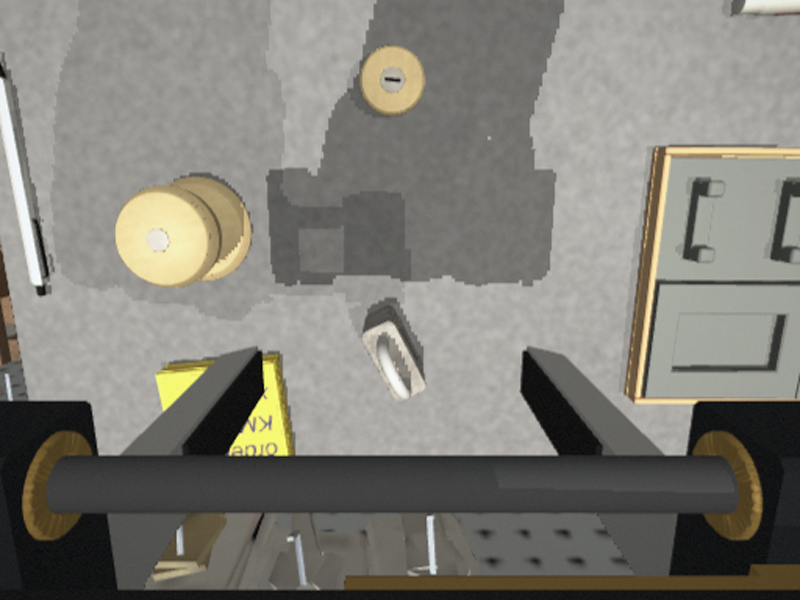

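Close view: the large padlock's body-top corners are at about (365,333), (388,320), (425,384) and (404,398). The keyed cylinder, with its slot visible, is at (392,80). The tray's right-hand edge runs from (657,148) to (632,402).

```bash
python3 - <<'E'
from h import *
d=np.load("pics/w1.npz")
c=px2w(d,np.array([(365,333),(388,320),(425,384),(404,398)])*.64,.170)
print(c.round(4),c.mean(0)); r=cv2.minAreaRect((c[:,:2]*1000).astype(np.float32)); print(r)
print('key',px2w(d,np.array([(392,80)])*.64,.163))
print('tray',px2w(d,np.array([(661,148),(636,402)])*.64,.146))
print('longpocket',px2w(d,np.array([(678,314),(671,370)])*.64,.148))
E
```

```text
[[ 0.5188 -0.2575  0.17  ]
 [ 0.5111 -0.2441  0.17  ]
 [ 0.5504 -0.2225  0.17  ]
 [ 0.5593 -0.2349  0.17  ]] [ 0.53489048 -0.23974836  0.17      ]
((535.1724853515625, -239.5181884765625), (46.60273742675781, 15.432960510253906), 29.192583084106445)
key [[ 0.38121523 -0.2412923   0.163     ]]
tray [[ 0.41547261 -0.08624208  0.146     ]
 [ 0.57309169 -0.08417991  0.146     ]]
longpocket [[ 0.51388276 -0.06538192  0.148     ]
 [ 0.55048568 -0.06530104  0.148     ]]
```

```bash
python3 - <<'E'
from h import *
d=np.load("pics/top0.npz") if 0 else robot.camera_info("top")
def wallz(uv):
    K=np.array([[d['fx'],0,d['cx']],[0,d['fy'],d['cy']],[0,0,1]]);R=cv2.Rodrigues(d['rvec'])[0];c=-R.T@d['tvec']
    v=R.T@np.linalg.inv(K)@np.r_[np.array(uv)*.64,1]; return c+v*(.65-c[0])/v[0]
for base,tip in [((404,140),(404,192)),((452,125),(452,170)),((295,150),(297,188)),((505,120),(505,158)),((190,150),(190,165)),((543,180),(545,205)),((243,130),(243,165)),((585,220),(590,240))]:
    b=wallz(base); print(b.round(3), px2w(d,np.array([tip])*.64,b[2]).round(3))
E
```

```text
[ 0.65  -0.013  0.441] [[ 0.578 -0.013  0.441]]
[ 0.65  -0.072  0.491] [[ 0.591 -0.072  0.491]]
[0.65  0.141 0.402] [[0.594 0.137 0.402]]
[ 0.65  -0.136  0.507] [[ 0.601 -0.136  0.507]]
[0.65  0.291 0.4  ] [[0.628 0.29  0.4  ]]
[ 0.65  -0.244  0.278] [[ 0.608 -0.247  0.278]]
[0.65  0.198 0.471] [[0.603 0.196 0.471]]
[ 0.65  -0.4    0.022] [[ 0.608 -0.409  0.022]]
```

```bash
cat >> h.py <<'E'
from scipy.spatial.transform import Rotation as Rn
def rt(a,t=0): return rot(a)@Rn.from_euler('y',-t).as_matrix()
def st(m):
    s=robot.get_state(); print(m,'t',round(s['time'],1),s['ee_pos'].round(4),'open',round(s['opening'],4),'gf',round(s['grasp_force'],1),'F',s['force'].round(1),'j',s['qpos'].round(2))
def lin(p,v=.2,**k): return robot.move_linear(list(map(float,p)),velocity=v,**k)
E
python3 - <<'E'
from h import *
a=np.radians(119.2); R=rt(a,.2)
robot.move_ptp([.535,-.240,.25],R); st('above')
lin([.535,-.240,.161],.1); 
robot.gripper_to(0.01); st('grip')
lin([.525,-.240,.20],.15); lin([.46,-.22,.25],.25); st('lift')
robot.move_ptp([.50,-.05,.25],rt(0,.2)); st('at')
snap("wrist","w2")
E
```

```text
above t 3.0 [ 0.5348 -0.2404  0.2503] open 0.0938 gf 0.0 F [-0.7 -0.7  0.2] j [ 1.03  0.34 -0.7   1.76  0.08  0.99  2.41]
grip t 5.2 [ 0.535 -0.24   0.161] open 0.0206 gf 29.6 F [-0.3  0.1 -0.2] j [ 0.98  0.44 -0.66  1.85  0.15  0.81  2.37]
lift t 6.1 [ 0.4597 -0.2203  0.2496] open 0.021 gf 29.6 F [ 0.1 -0.6 -1.7] j [ 1.16  0.19 -0.74  1.93 -0.04  0.96  2.53]
at t 8.6 [ 0.5    -0.0502  0.2498] open 0.0211 gf 29.6 F [-0.2  0.9 -1.9] j [ 0.63  0.26 -0.82  1.87  0.42  1.16 -0.37]
```

View pics/w2.png

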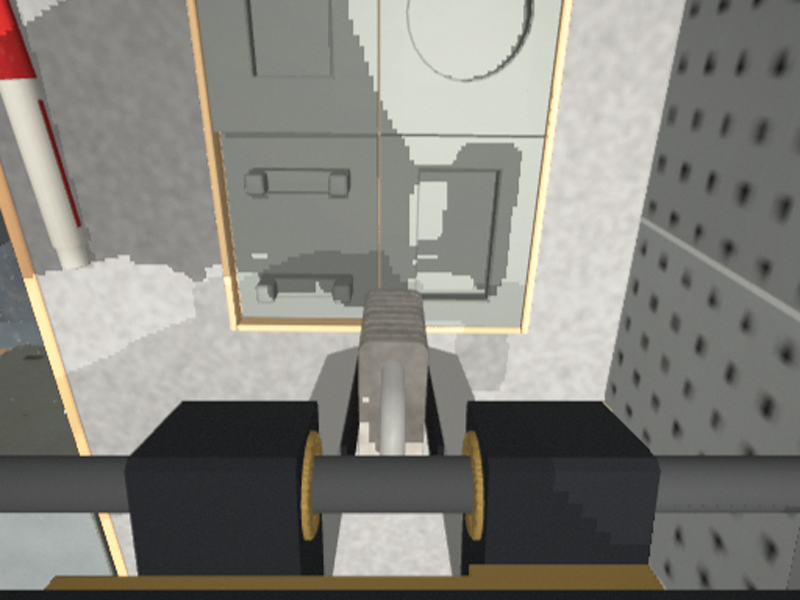

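The padlock is held square. The long pocket's corners show at (418,168), (500,168) and (489,298), and the tray's lower corners at (233,330) and (525,332).

```bash
python3 - <<'E'
from h import *
d=np.load("pics/w2.npz")
c=px2w(d,np.array([(418,168),(500,168),(489,298)])*.64,.148); print(c.round(4),(c[0]+c[2])/2)
print(px2w(d,np.array([(233,330),(525,332)])*.64,.146).round(4), px2w(d,np.array([(378,134)])*.64,.148))
p=px2w(d,np.array([(360,345),(427,345)])*.64,.25-.161+.17); print('padlock front top edge',p.round(4))
lin([.531,-.033,.215],.15); st('a')
print(lin([.531,-.033,.167],.05,threshold=10)); st('down')
robot.gripper_to(.05); st('rel')
lin([.52,-.033-.0,.26],.2); st('up')
E
```

```text
[[ 0.513   0.0027  0.148 ]
 [ 0.551   0.0026  0.148 ]
 [ 0.5509 -0.0632  0.148 ]] [ 0.53199256 -0.03029815  0.148     ]
[[ 0.4158 -0.0826  0.146 ]
 [ 0.5722 -0.0841  0.146 ]] [[0.49474256 0.01771949 0.148     ]]
padlock front top edge [[ 0.4914 -0.0288  0.259 ]
 [ 0.5112 -0.0288  0.259 ]]
a t 9.2 [ 0.5308 -0.0329  0.2151] open 0.0206 gf 29.6 F [ 0.1 -0.7 -1.5] j [ 0.54  0.37 -0.8   1.84  0.5   1.14 -0.47]
True
down t 10.0 [ 0.5308 -0.033   0.1704] open 0.0208 gf 29.9 F [ 1.4 -0.   3.3] j [ 0.51  0.42 -0.77  1.88  0.56  1.07 -0.53]
rel t 10.6 [ 0.5303 -0.0331  0.1703] open 0.0502 gf 0.0 F [0.6 0.7 0.4] j [ 0.51  0.42 -0.77  1.89  0.56  1.07 -0.53]
up t 11.2 [ 0.5198 -0.0332  0.2599] open 0.0501 gf 0.0 F [ 0.7  0.2 -0.5] j [ 0.58  0.29 -0.83  1.82  0.44  1.21 -0.41]
```

```bash
python3 - <<'E'
from h import *
lin([.47,.0,.28],.25)
robot.gripper_to(.094)
robot.move_ptp([.49,.26,.30],rot(np.pi/2)); st('look')
snap("wrist","w3")
E
```

```text
look t 13.5 [0.4903 0.2591 0.2997] open 0.0936 gf 0.0 F [ 0.3 -0.5  0.1] j [ 0.35  0.45 -1.18  1.67  0.43  1.31  0.66]
```

View pics/w3.png

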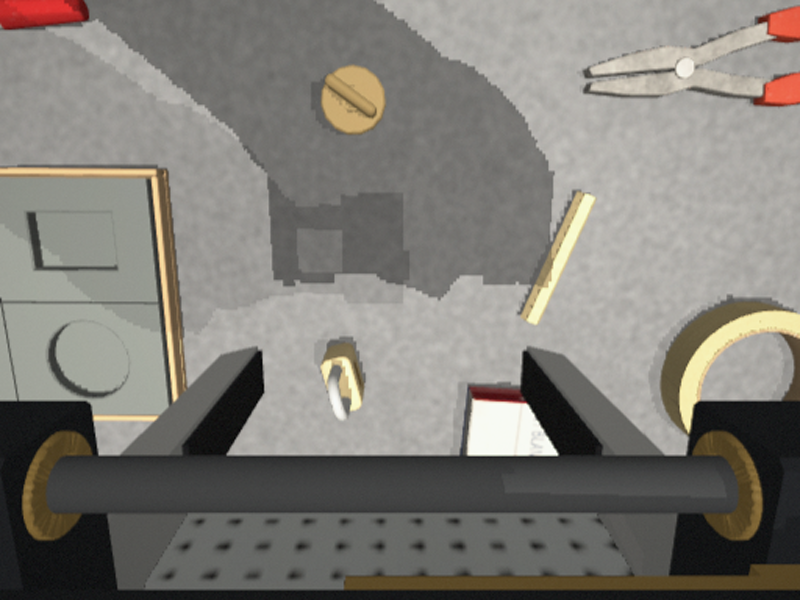

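```bash
python3 - <<'E'
import numpy as np,cv2
im=np.load("pics/w3.npz")['im'][205:280,180:280]
cv2.imwrite("pics/w3c.png",cv2.resize(im[:,:,::-1],(800,600),interpolation=cv2.INTER_CUBIC))
E
```

```text
(no output)
```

View pics/w3c.png

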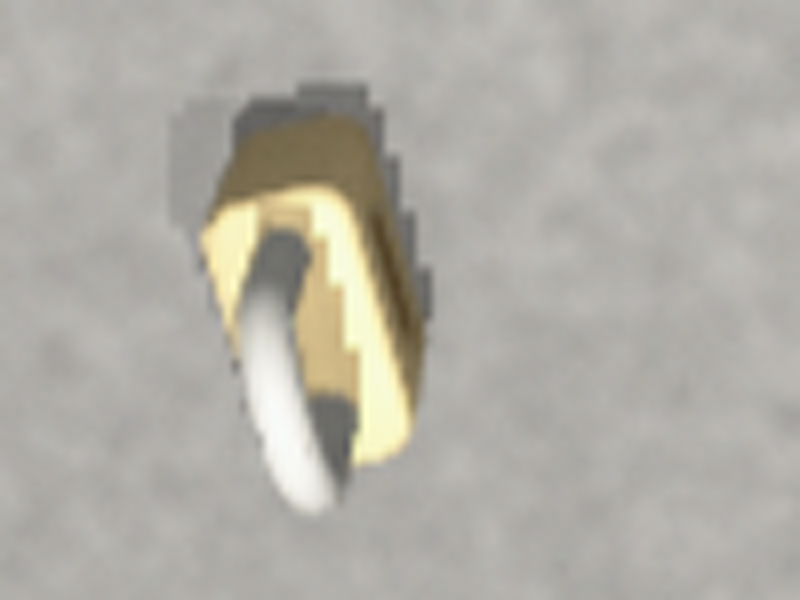

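In the crop (8x, offset 180,205) the small padlock's top face has corners (203,228), (345,185) and (412,460). The follower runs from (587,195) to (530,320) in w3.

```bash
python3 - <<'E'
from h import *
d=np.load("pics/w3.npz")
p=np.array([(203,228),(345,185),(412,460)])/8+np.array([180,205])
c=px2w(d,p,.161)[:,:2]; print(c.round(4),'c',(c[0]+c[2])/2, np.linalg.norm(np.diff(c,axis=0),axis=1), np.degrees(np.arctan2(*np.diff(c,axis=0)[:,::-1].T)))
f=px2w(d,np.array([(587,195),(530,320)])*.64,.140)[:,:2]; v=f[1]-f[0]; print('foll',f.mean(0),np.linalg.norm(v),np.degrees(np.arctan2(v[1],v[0])))
print('shortp',px2w(d,np.array([(35,212),(116,212),(116,268)])*.64,.148).round(4))
print('round',px2w(d,np.array([(90,357)])*.64,.148).round(4))
E
```

```text
[[0.5321 0.2146]
 [0.5268 0.2315]
 [0.5618 0.2388]] c [0.54695986 0.22668202] [0.01774338 0.03578293] [107.30040146  11.67798755]
foll [0.47149371 0.36025173] 0.08299179691134494 -21.040236970652803
shortp [[0.4406 0.0474 0.148 ]
 [0.4409 0.0953 0.148 ]
 [0.4743 0.091  0.148 ]]
round [[0.5309 0.0673 0.148 ]]
```

```bash
python3 - <<'E'
from h import *
a=np.radians(103.5); t=.12
robot.move_ptp([.546,.2265,.25],rt(a,t)); st('above')
lin([.546,.2265,.160],.1)
robot.gripper_to(0.01); st('grip')
lin([.54,.2265,.20],.15); lin([.47,.2,.25],.25); st('lift')
robot.move_ptp([.457,.068,.25],rt(0,t)); st('at')
lin([.457,.068,.19],.15)
print(lin([.457,.068,.166],.05,threshold=10)); st('down')
E
```

```text
above t 14.0 [0.5461 0.2252 0.2497] open 0.094 gf 0.0 F [ 0.7 -0.1  0.4] j [ 0.43  0.52 -1.18  1.74  0.59  1.14  0.89]
grip t 16.2 [0.546  0.2266 0.16  ] open 0.0188 gf 30.0 F [-0.3 -0.   0.1] j [ 0.35  0.61 -1.08  1.83  0.7   0.99  0.79]
lift t 17.1 [0.4704 0.1992 0.2496] open 0.0189 gf 30.0 F [-0.1 -1.  -1.8] j [ 0.58  0.32 -1.23  1.92  0.4   1.03  0.99]
at t 18.5 [0.4571 0.0684 0.2496] open 0.0188 gf 30.0 F [ 0.2  0.1 -1.2] j [ 0.51  0.19 -0.89  1.94  0.29  1.14 -0.5 ]
True
down t 19.5 [0.457  0.0679 0.1688] open 0.0186 gf 30.0 F [-0.6 -0.  -1.1] j [ 0.44  0.31 -0.85  2.03  0.41  0.99 -0.63]
```

```bash
python3 - <<'E'
from h import *
robot.gripper_to(.05); lin([.457,.068,.27],.2); st('up')
robot.move_ptp([.40,-.20,.28],rot(np.pi/2)); robot.gripper_to(.08)
robot.move_ptp([.381,-.2415,.23],rot(np.pi/2)); st('above key')
lin([.381,-.2415,.160],.1)
robot.gripper_to(0.02); st('grip')
lin([.40,-.235,.26],.2)
robot.move_ptp([.50,.055,.26],rot(np.pi/2)); st('at')
snap("wrist","w4")
E
```

```text
up t 20.8 [0.4567 0.0677 0.2692] open 0.0495 gf 0.0 F [-0.2  0.6 -0.5] j [ 0.53  0.16 -0.9   1.91  0.26  1.18 -0.47]
above key t 24.0 [ 0.3805 -0.2417  0.2293] open 0.0801 gf 0.0 F [0.2 0.3 0.9] j [ 1.08  0.13 -0.62  2.    0.09  1.03  1.98]
grip t 25.6 [ 0.381  -0.2415  0.16  ] open 0.0345 gf 30.0 F [-0.1  1.1  1.6] j [ 1.04  0.24 -0.61  2.08  0.17  0.88  1.91]
at t 27.5 [0.4999 0.0537 0.2595] open 0.0346 gf 30.0 F [-0.5 -0.4 -1.2] j [ 0.63  0.27 -0.93  1.85  0.24  1.14  1.19]
```

View pics/w4.png

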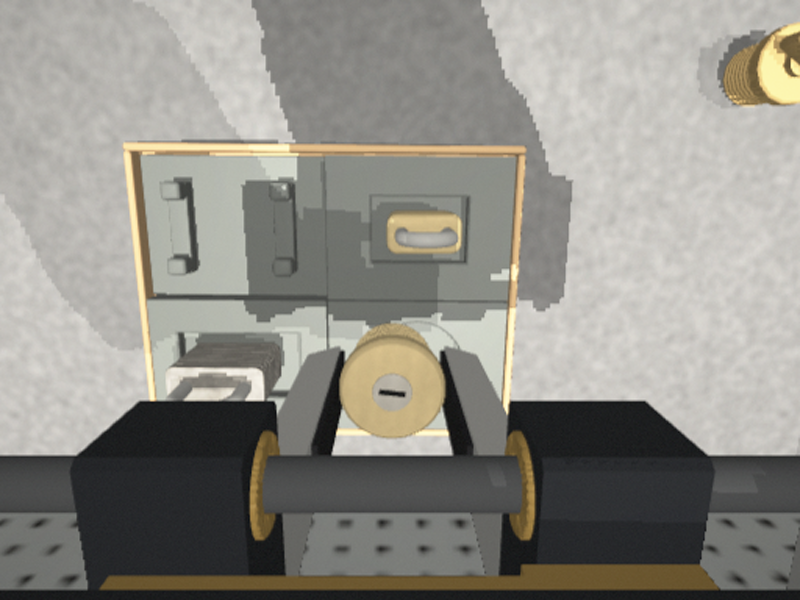

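Both padlocks sit inside their pockets and the cylinder is held upright. I'll place it, then fetch the follower.

```bash
python3 - <<'E'
from h import *
lin([.532,.067,.21],.15)
print(lin([.532,.067,.166],.05,threshold=10)); st('down')
robot.gripper_to(.055); lin([.525,.067,.26],.2); st('up')
a=np.radians(69); lin([.47,.10,.28],.25)
robot.move_ptp([.47,.33,.26],rot(a)); robot.gripper_to(.05)
lin([.4715,.3603,.21],.2); st('above bar')
print(lin([.4715,.3603,.151],.08,threshold=12)); 
robot.gripper_to(0.005); st('grip')
lin([.4715,.3603,.25],.2)
robot.move_ptp([.456,.02,.26],rot(0)); st('at')
snap("wrist","w5")
E
```

```text
True
down t 28.8 [0.5317 0.0669 0.1693] open 0.0342 gf 30.0 F [ 1.4 -0.6  0. ] j [ 0.5   0.45 -0.85  1.87  0.4   1.01  1.05]
up t 29.9 [0.5249 0.0667 0.2598] open 0.0553 gf 0.0 F [-0.6 -0.6  0.1] j [ 0.57  0.33 -0.92  1.79  0.28  1.17  1.14]
above bar t 32.0 [0.4713 0.3603 0.2103] open 0.0496 gf 0.0 F [ 0.1 -0.   1.6] j [-0.03  0.53 -0.91  1.69  0.45  1.15  0.14]
False
grip t 33.6 [0.4715 0.3603 0.1511] open 0.0124 gf 30.0 F [0.4 0.4 0.6] j [-0.07  0.59 -0.87  1.74  0.51  1.05  0.09]
at t 35.5 [0.4562 0.0211 0.2599] open 0.0127 gf 30.0 F [ 0.6 -0.3 -0.4] j [ 0.62  0.12 -0.78  1.95  0.1   1.1  -0.2 ]
```

View pics/w5.png

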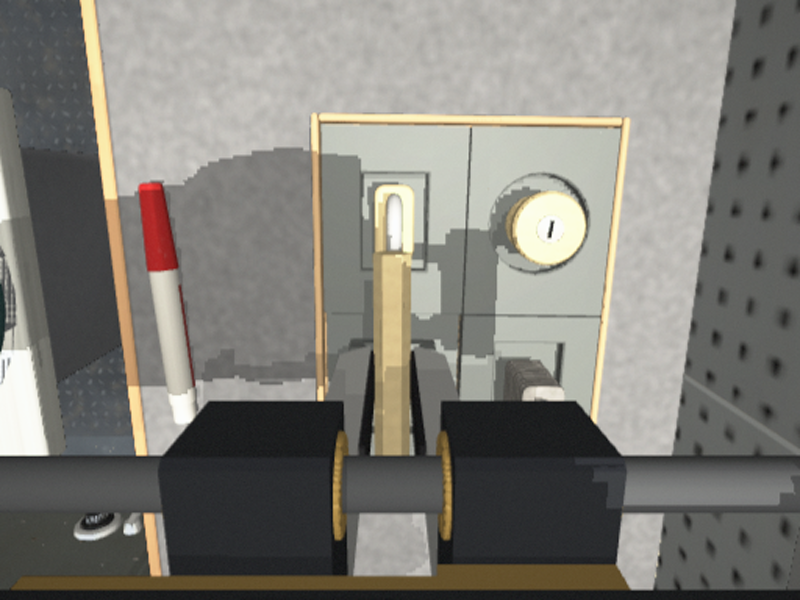

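The bar is held straight along y with its end at (393,253), and the cylinder is seated. I'll check the bar's offset in the grip and place it.

```bash
python3 - <<'E'
from h import *
d=np.load("pics/w5.npz"); e=px2w(d,np.array([(393,253)])*.64,.25)[0]; off=e[1]-.0211-.0425; print('off',off)
y=-.0325-np.clip(off,-.01,.01)
lin([.4565,y,.26],.2); lin([.4565,y,.195],.15)
print(lin([.4565,y,.165],.05,threshold=8)); st('down')
robot.gripper_to(.026); st('rel')
lin([.4565,y,.26],.15); lin([.43,.01,.34],.25)
robot.move_ptp([.42,.015,.36],rot(np.pi/2)); st('look')
snap("wrist","w6"); snap("scene","s6",crop=(190,130,340,243))
E
```

```text
off 0.0006954431256454008
True
down t 37.1 [ 0.4562 -0.0333  0.1682] open 0.0127 gf 30.0 F [ 0.3  0.1 -0.6] j [ 0.64  0.25 -0.71  2.05  0.21  0.91 -0.19]
rel t 37.5 [ 0.4562 -0.0334  0.1688] open 0.0261 gf 0.0 F [ 0.9 -0.2  0.3] j [ 0.64  0.25 -0.71  2.05  0.21  0.91 -0.19]
look t 40.3 [0.42   0.0148 0.3596] open 0.0262 gf 0.0 F [-0.3 -0.4  0.3] j [ 0.65 -0.07 -0.71  1.87 -0.05  1.32  1.52]
```

View pics/w6.png

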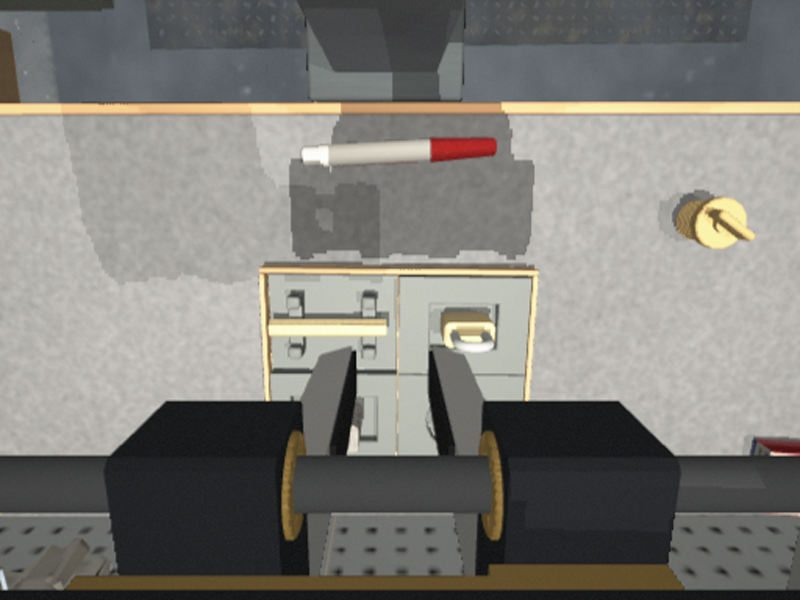

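View pics/s6.png

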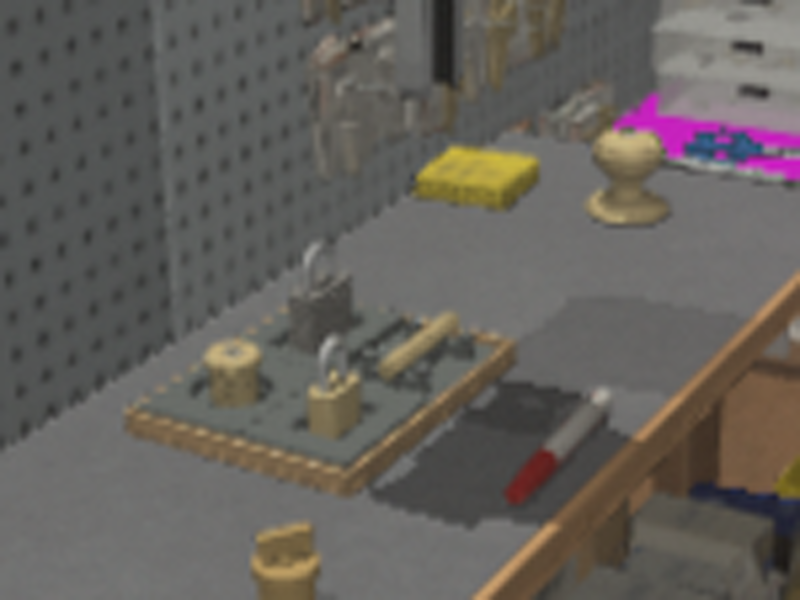

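The bar lies across both notches at (327,327) in the wrist view. The scene crop shows both padlocks and the cylinder upright in their pockets, with the thumb-turn and knob standing where they were.

```bash
python3 -c "
from rig import robot
robot.pause(.3); print(robot.sign_off())"
```

```text
the job is handed in; nothing more can be done
None
```

The job is handed in: all four parts are seated in the tray and released, placed in the order asked at about 40 s on the robot clock, and the thumb-turn cylinder and door knob were left untouched.

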